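# Lock the indexing turntable with its index pin

## Task

Lock the indexing turntable: take the steel index pin with the white disc head out of the white vessel and stand it in the guide bush over the turntable's ring. Turn the ring gently by the knurled knob until the pin drops into one of its holes, and do not force the ring against the pin; then press the pin steadily down past its ball catch until its head sits flat on the guide bracket. Leave the bottles and the other small things where they stand.

Things in the scene. Friction and masses are not known exactly. Their poses are not given: they have to be found in the camera images.
- index_pin: The index pin: smooth steel shank 8 mm in diameter and 56 mm long with a flat foot, under a white disc head 36 mm in diameter and 11 mm thick (67 mm over all, 30 to 60 g); grip it by the head. Origin at the centre of the foot, z along the shank towards the head. It starts upright in a neck of the white vessel, its head 21 mm clear of the vessel's top.
- vessel: White plastic vessel, 88 x 129 x 114 mm (x, y, z), fixed, with short necks on top that hold tools; the pin stands in the neck at (8, 30) mm of its frame. Flat top at 106 mm with rims up to 114 mm; a small white cap lies on it. Origin at the centre of its underside.
- turntable: The fixture, screwed to the table: aluminium base plate 152 x 186 x 22 mm with, at its +y end, a bracket whose nose (30 mm wide in x, z 40 to 58 mm) reaches over the ring; nothing of the bracket is above 58 mm. Origin on the vertical turning axis at table height, z up. Hub, knob and ring turn on this axis.
- guide_mouth (a point): Centre of the guide bush's mouth in the top of the bracket nose, 58 mm above the table, 58 mm from the turning axis along the turntable's +y; axes as the turntable's. Vertical bore 9 mm wide, lead-in cone 15 mm wide and 4 mm deep. The pin's foot is 24 mm below this point when it stands on the ring, about 45 mm when dropped onto the ball catch, 56 mm when home, head on the nose.
- base_bore (a point): Mouth of the pin's bore in the base plate, in line under the guide bush, 22 mm above the table, hidden by the ring. In the bore, 12 mm below this point, a sprung ball stands 1.5 mm in the pin's way: it stops the falling pin and gives way when the pin is pressed with roughly 5 to 12 N, then holds it.
- knob_grip (a point): Point on the turning axis 82 mm above the table, where the knurled knob (60 mm wide, z 61 to 95 mm) is gripped from above; axes as the turntable's. With the pin standing on the ring its head is at z 90 to 101 mm, 10 mm from the knob. Turn slowly, so that the pin has time to fall. Once it is in a hole the ring has 2 to 3 degrees of play left; over 0.6 N m on the knob then bends the pin.
- hub: Hub and knob: spin about z either way without stops, friction 0.05 N m; origin as the turntable's. The index ring (steel disc, 144 mm wide, z 24 to 34 mm) is clamped on it and has four through holes 10 mm wide, 90 degrees apart, 58 mm from the axis. The ring's angle on the hub is unknown: the hub's orientation does not tell where the holes are; the nearest is 17 to 73 degrees off either way.
- amber_bottle: Small amber bottle with a black cap, 33 mm wide, 81 mm high, loose bystander. Origin under its centre.
- dropper: White dropper bottle, 40 mm wide, 104 mm high, loose bystander. Origin under its centre.
- vial: Small clear vial with a white cap, 17 mm wide, 45 mm high, loose bystander. Origin under its centre.
- jar: Clear jar on a black cap, 48 mm wide, 69 mm high, loose bystander. Origin under its centre.
- dish: Clear petri dish, 60 mm wide, 14 mm high, loose bystander. Origin under its centre.
- black_post: Black optical post, 25 mm wide, 48 mm high, loose bystander. Origin under its centre.
- lens_tube: Black lens tube standing on end, 30 mm wide, 27 mm high, loose bystander. Origin under its centre.

How it is judged:
By the outcome, as a careful person would: the job done as asked, in the order asked, and still so for the second after the job is handed in, with the robot touching nothing.
It also fails if it takes over 72 s, if anything falls off the work surface, if the arm or the gripper's body presses on something with over 40 N, if the wrist force passes 120 N, or if a joint passes its speed limit or range.

## Robot

A 7-joint arm with a two-finger parallel gripper is mounted at the origin on a cart in front of the work surface, level with it; the furniture and walls round the work are solid. World frame = base frame: x ahead of the robot, y to its left, z up, the work surface at z = 0. Lengths are in m, angles in rad, forces in N, time in s.
With the tool pointing down it reaches from about 0.4 to 0.875 m from the base axis. Payload 19.3 kg.
Tool frame: the origin (TCP) lies at the very end of the fingers, on their centre line; the grasp point (between the pads) lies 19 mm behind it; z points along the fingers, y is the line along which they close (so a half turn about z gives the same grasp; the last joint's range is limited). The gripper opens to 85 mm and grips with 20 to 120 N. Pads are 22 mm wide; open, the fingers measure 114 mm over their backs; the gripper's body (76 mm by 85 mm) begins 54 mm behind the grasp point. The pads swing forward as they close: fully open they stand 13 mm farther back than shut.
Start: joints at [-1.227, 0.521, -0.036, 1.599, 0.021, 1.021, -0.113], TCP at [0.251, 0.572, 0.231] pointing down, gripper open.
Joint ranges: [-2.91, 2.91], [-0.3, 2.13], [-1.5, 1.42], [0.17, 2.43], [-1.26, 4.41], [0.16, 1.93], [-2.52, 2.52]. Speed limits (rad/s): [1.89, 1.89, 2.39, 2.39, 3.01, 3.01, 3.01].

## Interface

Orientations are given as [roll, pitch, yaw] about the fixed x, y, z axes, in that order (R = Rz(yaw) Ry(pitch) Rx(roll)).
In Python, from workcell import bot, grab_frame, calibration, job gives the robot as it stands.
- The arm moves only by the shell command python3 -m creep 'ROWS' [FORCE]. ROWS is a JSON list of rows, 1 to 5 of them, each of 7 numbers: the finger opening in m, then dx, dy, dz in m, then a rotation vector rx, ry, rz in rad; each row is the pose to reach, as a shift and turn from the pose commanded when the command began, along the tool's axes at that moment; what a row does not reach only later rows make up. A row lasts 1/8 s, in which the tool goes at most 0.0625 m and 0.188 rad, less where a joint would pass 70% of its speed; a pose out of reach is approached as far as the arm can. The fingers move at their own pace and stop on an object; FORCE is the grip in N (left out, the last holds). Time passes only in rows, so rows that do not move let the fingers close. It prints the time, the measured TCP pose, the force, the opening and the grip force at its end.
- bot.observe(): the state, without advancing time (a new reading comes with each control period).
- grab_frame(name): name is "side" or "top"; returns (picture, depth): 420x560x3 uint8, blue, green, red; 420x560 float32, m along the optical axis (not along the pixel's ray), 0 where there is no reading.
- calibration(name): a dict with "vfov" (degrees; the focal length in pixels is half the picture's height over the tangent of half this angle, whatever the lens; pixels are square), "cx", "cy" (the principal point, pixels), "eye" and "attitude" of the camera in the world. Camera axes: x right, y down, z forward; pixel columns grow to the right and rows downward; lengths in m; the calibration is good to about 2 mm. A picture is of the moment at which its call begins. calibration takes no time and is no camera call.
- job.job_done(): hands the job in; it is judged then, once.
The state is a dict: "clock": time; "qpos": joint angles; "qd": joint speeds; "joint_efforts": joint torques, N m; "position": TCP position; "tool_rot": TCP orientation; "force": force on the tool from outside, world axes, zero at the start; "moment": the same for the moment, N m; "grip_width": finger opening in m; "finger_force": force on a finger pad.
Only numpy, scipy, OpenCV 4.12 (cv2) and the standard library are available. Lean on these libraries where they do the work, as an engineer would, in place of code of your own. Each camera call takes 0.05 s, during which the arm holds its last target. There are 200 camera calls.

## Working session

There is one attempt and no reset: what is moved stays moved. The work goes in short steps, Python scripts to look and compute and a shell command to move; the robot and the scene stay as the last step left them, time stands still between calls to the robot, and variables do not carry over. Pictures are saved under pics/ and viewed, at most 10 in all, crops included, and the job is handed in when it is done.

```bash
ls; mkdir -p pics; python3 - <<'E'
from workcell import bot, grab_frame, calibration
import cv2,numpy as np
for n in("side","top"):
    p,d=grab_frame(n); cv2.imwrite(f"pics/{n}0.png",p); np.save(n+"0.npy",d); print(n,calibration(n))
o=bot.observe()
for k,v in o.items(): print(k,np.round(v,4))
E
```

```text
pics
side {'vfov': 55.26961376706669, 'cx': 276.26482760125333, 'cy': 207.67032319690065, 'eye': array([ 0.25244713, -0.78500125,  0.48696145]), 'attitude': array([-1.99088284,  0.02114324, -0.35432779])}
top {'vfov': 50.400966017381734, 'cx': 278.1046913430889, 'cy': 203.74117716486958, 'eye': array([0.35401411, 0.04521681, 1.10770031]), 'attitude': array([-2.93849682,  0.00381523, -1.56561459])}
clock 0.1
qpos [-1.2272  0.522  -0.0363  1.5999  0.0212  1.0211 -0.1128]
qd [-0.0018 -0.001  -0.0005 -0.0017  0.0005 -0.0004 -0.0012]
joint_efforts [ 3.00000e-03 -9.28486e+01  1.98390e+00 -3.70530e+01  1.82000e-02
  5.30000e-03 -0.00000e+00]
position [0.2512 0.572  0.2308]
tool_rot [-3.1406e+00  1.0000e-04  2.7278e+00]
force [ 0.5228 -0.6313 -0.077 ]
moment [ 0.0108  0.0445 -0.0511]
finger_force 0.0
grip_width 0.0854
```

View pics/top0.png

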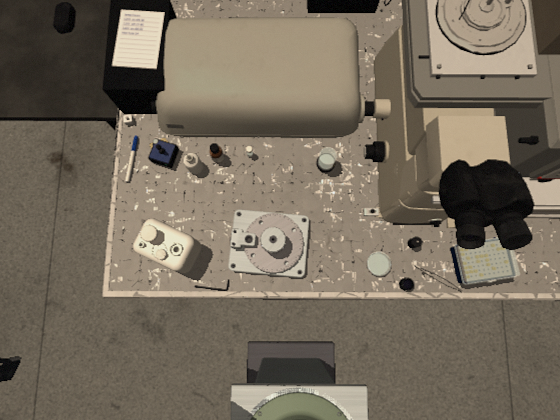

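View pics/side0.png

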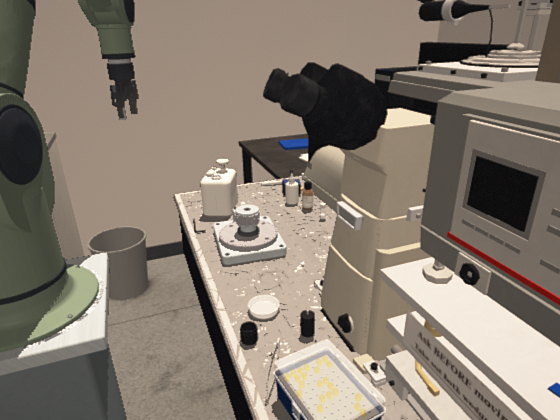

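The top view shows the vessel at about (167,245), the turntable at (270,243) and its bracket nose pointing left (world +y) at (245,240). Next I'll enlarge both and build a height map.

```bash
cat > h.py <<'E'
import numpy as np,cv2
from scipy.spatial.transform import Rotation as R
from workcell import calibration
def cam(n):
    c=calibration(n); f=210/np.tan(np.radians(c["vfov"]/2)); return c,f,R.from_euler("xyz",c["attitude"]).as_matrix(),np.array(c["eye"])
def ray(n,u,v):
    c,f,M,e=cam(n); return e,M@np.array([(u-c["cx"])/f,(v-c["cy"])/f,1])
def onz(n,u,v,z):
    e,d=ray(n,u,v); return e+d*(z-e[2])/d[2]
def pts(n,D):
    c,f,M,e=cam(n); v,u=np.mgrid[:420,:560]
    return np.stack([(u-c["cx"])/f*D,(v-c["cy"])/f*D,D],-1)@M.T+e
def proj(n,p):
    c,f,M,e=cam(n); q=M.T@(np.array(p)-e); return c["cx"]+f*q[0]/q[2],c["cy"]+f*q[1]/q[2]
def tri(u1,v1,u2,v2):
    a,d=ray("top",u1,v1); b,g=ray("side",u2,v2)
    s=np.linalg.lstsq(np.stack([d,-g],1),b-a,rcond=None)[0]; p,q=a+s[0]*d,b+s[1]*g
    return (p+q)/2,np.linalg.norm(p-q)
E
python3 - <<'E'
from h import *
t=cv2.imread("pics/top0.png"); s=cv2.imread("pics/side0.png")
a=cv2.resize(t[205:295,125:325],None,fx=4,fy=4,interpolation=cv2.INTER_CUBIC)
b=cv2.resize(s[150:270,190:300],None,fx=4,fy=4,interpolation=cv2.INTER_CUBIC)
cv2.imwrite("pics/ct.png",a); cv2.imwrite("pics/cs.png",b)
P=pts("top",np.load("top0.npy"))
print("table z",np.median(P[190:205,220:300,2]))
for u,v in [(150,232),(152,235),(158,254),(176,249),(167,243),(273,239),(271,243),(249,240),(241,240),(236,240),(290,250)]: print(u,v,np.round(P[v,u],4))
E
```

```text
table z -0.0014416189159992543
150 232 [0.4894 0.3309 0.1367]
152 235 [0.4827 0.3258 0.1375]
158 254 [0.4432 0.3161 0.1158]
176 249 [0.4582 0.2853 0.0791]
167 243 [0.4691 0.3005 0.104 ]
273 239 [0.4806 0.0614 0.0937]
271 243 [0.4712 0.0659 0.0951]
249 240 [0.4852 0.1203 0.0348]
241 240 [0.4822 0.1375 0.0586]
236 240 [0.4825 0.1496 0.056 ]
290 250 [0.4619 0.0212 0.0315]
```

View pics/ct.png

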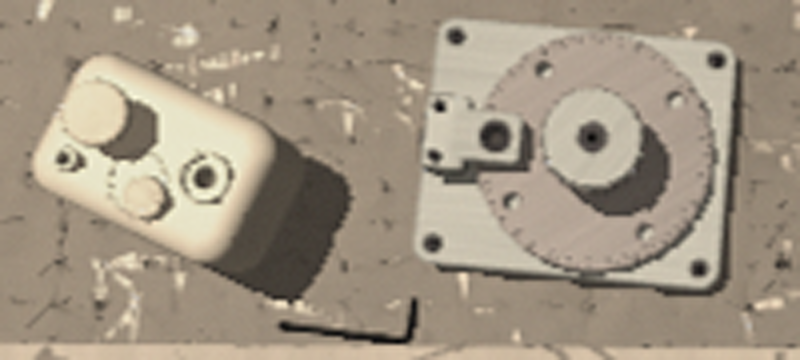

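View pics/cs.png

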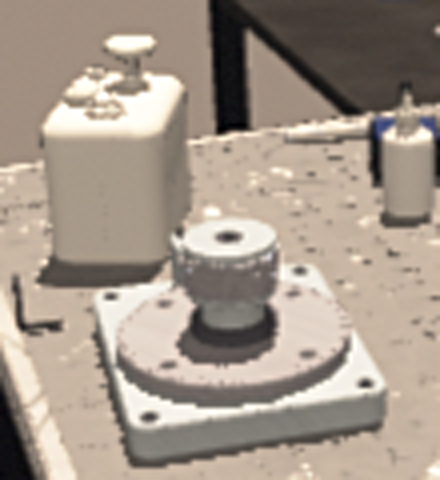

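The enlarged top crop shows the pin head at (96,114), the bush mouth at (496,135), the knob centre at (592,137), and the four ring holes at (543,69), (676,99), (645,232) and (513,201). The side crop shows the head standing on its shank at (130,45), above the vessel.

```bash
python3 - <<'E'
from h import *
t=cv2.imread("pics/top0.png"); D=np.load("top0.npy"); P=pts("top",D)
C=lambda x,y:((x+.5)/4-.5+125,(y+.5)/4-.5+205)
# refined by depth: head pixels, knob pixels
def blob(c,z0,z1,r=14):
    u,v=map(int,c); m=np.zeros(D.shape,bool); m[v-r:v+r,u-r:u+r]=1; m&=(P[...,2]>z0)&(P[...,2]<z1)
    n,l,st,ce=cv2.connectedComponentsWithStats(m.astype(np.uint8)); k=1+np.argmax(st[1:,4]); 
    (x,y),rr=cv2.minEnclosingCircle(np.argwhere(l==k)[:,::-1].astype(np.float32)); return ce[k],st[k,4],np.median(P[l==k][:,2]),(x,y),rr
h=blob(C(96,114),.126,.16); k=blob(C(592,137),.085,.11,20)
print("head",h,onz("top",*h[0],h[2])); print("head man",onz("top",*C(96,114),.138))
print("knob",k,onz("top",*k[0],.095),onz("top",*C(592,137),.095))
H=[onz("top",*C(*c),.034) for c in [(543,69),(676,99),(645,232),(513,201)]]
ce=np.mean(H,0); print("ring c",ce)
b=onz("top",*C(496,135),.058); print("bush",b, np.linalg.norm(b-onz("top",*C(592,137),.095)))
Q=[onz("top",*C(*c),.022) for c in [(456,36),(717,60),(699,268),(432,243)]]; q=np.array(Q)[:,:2]; print("plate",q.mean(0),np.degrees([np.arctan2(*(q[0]-q[1])[::-1]),np.arctan2(*(q[3]-q[2])[::-1]),np.arctan2(*(q[0]-q[3])[::-1])]))
for x in H: d=x-ce; print(np.degrees(np.arctan2(d[1],d[0])),np.hypot(*d[:2]))
# side check
for p in (h[2],): pass
print("side head px",proj("side",onz("top",*h[0],h[2])),"side knob px",proj("side",onz("top",*k[0],.095)),"side crop head px",((130.5)/4+189.5,(43.5)/4+149.5),"knob",(228.5/4+189.5,237.5/4+149.5))
# vessel yaw
V=[onz("top",*C(*c),.106) for c in [(95,57),(268,140),(215,262),(37,170)]]; v=np.array(V)[:,:2]
print("vessel",v.mean(0),np.degrees(np.arctan2(*(v[0]-v[1])[::-1])),np.degrees(np.arctan2(*(v[3]-v[2])[::-1])))
E
```

```text
head (array([149.00431034, 232.88793103]), np.int32(232), np.float64(0.13845222259764967), (149.0, 233.0), 8.602425575256348) [0.4871673  0.33240753 0.13845222]
head man [0.48670235 0.33334035 0.138     ]
knob (array([272.97920605, 239.20415879]), np.int32(529), np.float64(0.0942772221545094), (273.0, 239.11111450195312), 13.043234825134277) [0.47995087 0.06141807 0.095     ] [0.48070097 0.06223137 0.095     ]
ring c [0.48062253 0.06184523 0.034     ]
bush [0.48625036 0.11961013 0.058     ] 0.068499037326653
plate [0.48150361 0.07321731] [84.92873668 84.98412949 -5.20220399]
32.70264679251549 0.05844724894847493
-57.78750344598378 0.05837541517242972
-148.02649278004662 0.05800025064809838
122.65524223331553 0.05763521418370276
side head px (np.float64(221.58528213268127), np.float64(160.12469301829086)) side knob px (np.float64(246.10173813701178), np.float64(209.09479273731816)) side crop head px (222.125, 160.375) knob (246.625, 208.875)
vessel [0.46705412 0.30890234] 64.97964975120715 63.72039760527696
```

```bash
cat > d.py <<'E'
import sys; from h import *
from workcell import bot
o=bot.observe(); x,y,z,yaw=map(float,sys.argv[1:5])
A=R.from_euler("xyz",o["tool_rot"]); B=R.from_euler("xyz",[np.pi,0,np.radians(yaw)])
print("shift",np.round(A.inv().apply(np.array([x,y,z])-o["position"]),4),"rot",np.round((A.inv()*B).as_rotvec(),3),"F",np.round(o["force"],1),"M",np.round(o["moment"],2),"t",o["clock"],"q7",round(o["qpos"][6],2))
E
python3 d.py .487 .333 .2 85
```

```text
shift [-0.312  -0.124   0.0309] rot [-1.000e-03  1.000e-03  1.244e+00] F [ 0.5 -0.6 -0.1] M [ 0.01  0.04 -0.05] t 0.1 q7 -0.11
```

```bash
python3 -m creep '[[0.085,-0.05,-0.02,0,0,0,0.15],[0.085,-0.1,-0.04,0,0,0,0.3],[0.085,-0.15,-0.06,0,0,0,0.45],[0.085,-0.2,-0.08,0,0,0,0.6],[0.085,-0.25,-0.1,0,0,0,0.75]]' 20; python3 d.py .487 .333 .2 85
```

```text
clock: 0.72
position: [0.4409, 0.3787, 0.2312]
tool_rot: [-3.141, 0.0, 1.973]
force: [0.3, 1.6, -0.0]
grip_width: 0.0846
finger_force: 0.0
shift [-0.0601  0.0245  0.0312] rot [-0.     0.     0.489] F [ 0.3  1.6 -0. ] M [ 0.09 -0.   -0.  ] t 0.725 q7 -0.32
```

```bash
python3 -m creep '[[0.085,-0.025,0.01,0.01,0,0,0.17],[0.085,-0.05,0.02,0.02,0,0,0.34],[0.085,-0.06,0.0245,0.03,0,0,0.489],[0.085,-0.06,0.0245,0.031,0,0,0.489],[0.085,-0.06,0.0245,0.031,0,0,0.489]]' 20; python3 d.py .487 .333 .117 85
python3 - <<'E'
from h import *
from workcell import grab_frame
p,_=grab_frame("side"); cv2.imwrite("pics/s1.png",cv2.resize(p[80:240,160:300],None,fx=4,fy=3.7))
E
```

```text
clock: 1.35
position: [0.4857, 0.3354, 0.2004]
tool_rot: [-3.141, -0.0, 1.493]
force: [-0.3, -0.3, 0.1]
grip_width: 0.0851
finger_force: 0.0
shift [-0.0023  0.0015  0.0834] rot [-0.   -0.    0.01] F [-0.3 -0.3  0.1] M [0.02 0.01 0.03] t 1.35 q7 -0.61
```

View pics/s1.png

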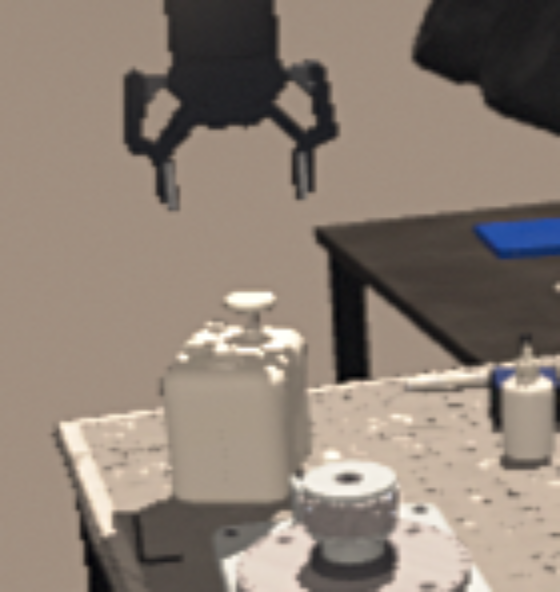

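The open fingers, tips at (170,205) and (302,195), straddle the head at (250,300). I'll descend and then close.

```bash
python3 -m creep '[[0.085,-0.002,0.0015,0.03,0,0,0.01],[0.085,-0.002,0.0015,0.06,0,0,0.01],[0.085,-0.002,0.0015,0.075,0,0,0.01],[0.085,-0.002,0.0015,0.083,0,0,0.01],[0.085,-0.002,0.0015,0.083,0,0,0.01]]' 20; python3 d.py .487 .333 .117 85
```

```text
clock: 2.02
position: [0.4877, 0.3328, 0.1176]
tool_rot: [3.141, -0.0, 1.479]
force: [0.2, -0.1, -0.4]
grip_width: 0.085
finger_force: 0.0
shift [ 0.0001 -0.0007  0.0006] rot [ 0.    -0.    -0.004] F [ 0.2 -0.1 -0.4] M [ 0.04  0.02 -0.04] t 2.025 q7 -0.58
```

```bash
python3 -m creep '[[0.05,0,0,0,0,0,0],[0.044,0,0,0,0,0,0],[0.03,0,0,0,0,0,0],[0.03,0,0,0,0,0,0],[0.03,0,0,0,0,0,0]]' 20; python3 d.py .487 .333 .117 85
```

```text
clock: 2.65
position: [0.4877, 0.3329, 0.1178]
tool_rot: [3.141, -0.001, 1.479]
force: [-1.5, -0.4, 5.2]
grip_width: 0.035
finger_force: 19.4
shift [ 0.     -0.0007  0.0008] rot [ 0.    -0.001 -0.005] F [-1.5 -0.4  5.2] M [0.06 0.35 0.01] t 2.65 q7 -0.58
```

```bash
python3 -m creep '[[0.03,0,0,-0.01,0,0,0],[0.03,0,0,-0.03,0,0,0],[0.03,0,0,-0.055,0,0,0],[0.03,0,0,-0.075,0,0,0],[0.03,0,0,-0.075,0,0,0]]' 30; python3 d.py .486 .1196 .19 85
python3 - <<'E'
from h import *
from workcell import grab_frame
p,_=grab_frame("side"); cv2.imwrite("pics/s2.png",cv2.resize(p[80:240,160:300],None,fx=4,fy=3.7)); p,_=grab_frame("top"); cv2.imwrite("pics/t2.png",p)
E
```

```text
clock: 3.28
position: [0.4882, 0.333, 0.1941]
tool_rot: [3.14, -0.002, 1.479]
force: [0.1, -1.1, -0.8]
grip_width: 0.0345
finger_force: 30.1
shift [-0.2127  0.0175  0.0037] rot [ 0.002 -0.002 -0.005] F [ 0.1 -1.1 -0.8] M [ 0.02 -0.05 -0.05] t 3.275 q7 -0.61
```

View pics/s2.png

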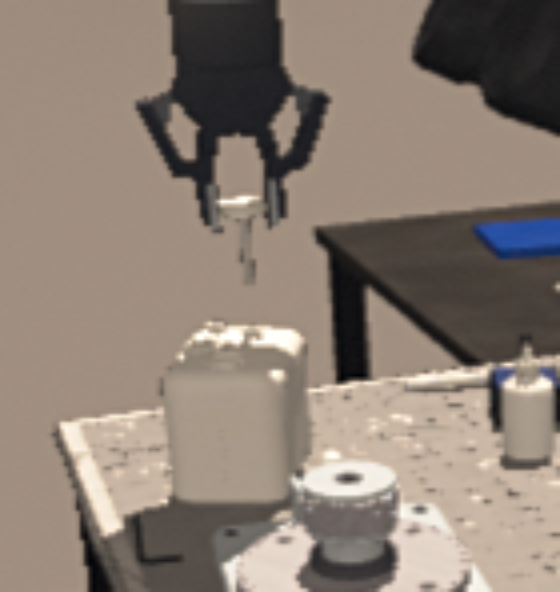

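The pin is held by its head at (240,205) with the foot at (249,280). I'll check how far it leans against the expected projection of a vertical pin.

```bash
python3 - <<'E'
from h import *
f=lambda p:(lambda q:((q[0]-160)*4,(q[1]-80)*3.7))(proj("side",p))
z=.194-.046
print("foot",f([.4882,.333,z]),"head bottom",f([.4882,.333,z+.056]),"top",f([.4882,.333,z+.067]))
p=cv2.imread("pics/s2.png").astype(int)
g=p.sum(2)
for r in range(222,282,6):
    c=p[r,225:275]; bg=np.median(np.r_[c[:8],c[-8:]],0); w=np.abs(c-bg).sum(1); w[w<40]=0; print(r,round((w*np.arange(225,275)).sum()/max(w.sum(),1),1), end=" | ")
E
```

```text
foot (np.float64(246.5370806129937), np.float64(284.47132896203766)) head bottom (np.float64(240.54063693991043), np.float64(214.70307272800872)) top (np.float64(239.33464582944725), np.float64(200.6714397472064))
222 254.5 | 228 257.2 | 234 246.1 | 240 245.1 | 246 245.5 | 252 243.3 | 258 244.6 | 264 250.2 | 270 250.6 | 276 250.3 |
```

The lean is under 2 mm at the foot, which the cone's tolerance covers. Moving over the bush.

```bash
python3 -m creep '[[0.03,-0.05,0.004,0,0,0,0],[0.03,-0.1,0.008,0,0,0,0],[0.03,-0.15,0.012,0,0,0,0],[0.03,-0.19,0.016,0,0,0,0],[0.03,-0.2127,0.0175,0,0,0,-0.005]]' 30; python3 d.py .486 .1196 .14 85
```

```text
clock: 4.0
position: [0.485, 0.1169, 0.1918]
tool_rot: [-3.141, 0.001, 1.482]
force: [1.3, 0.8, -0.6]
grip_width: 0.0342
finger_force: 30.1
shift [0.0028 0.0008 0.0518] rot [-0.001  0.001 -0.002] F [ 1.3  0.8 -0.6] M [-0.02 -0.03  0.03] t 4.0 q7 -0.27
```

```bash
python3 -m creep '[[0.03,0,0,0.025,0,0,0],[0.03,0,0,0.05,0,0,0],[0.03,0,0,0.066,0,0,0],[0.03,0,0,0.066,0,0,0],[0.03,0,0,0.066,0,0,0]]' 30; python3 d.py .486 .1196 .11 85
python3 - <<'E'
from h import *
from workcell import grab_frame
p,_=grab_frame("side"); a=cv2.resize(p[140:240,190:300],None,fx=5,fy=5,interpolation=cv2.INTER_CUBIC); cv2.imwrite("pics/s3.png",a)
f=lambda p:(lambda q:((q[0]-190)*5,(q[1]-140)*5))(proj("side",p))
print("bush",f([.486,.1196,.058]))
E
```

```text
clock: 4.62
position: [0.4858, 0.1192, 0.1268]
tool_rot: [3.141, -0.0, 1.484]
force: [0.0, 0.5, -0.2]
grip_width: 0.0343
finger_force: 30.1
shift [0.0004 0.0002 0.0168] rot [ 0. -0.  0.] F [ 0.   0.5 -0.2] M [-0.    0.01 -0.04] t 4.625 q7 -0.22
bush (np.float64(263.4891286827059), np.float64(366.43627038112044))
```

View pics/s3.png

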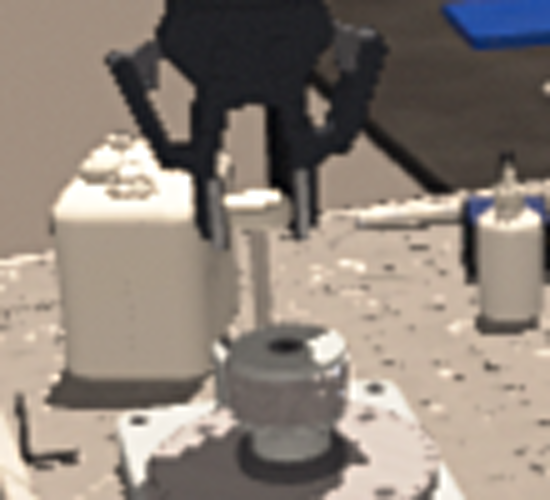

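The shank hangs upright at (262,270), right in line with the bush at (263,366). Descending slowly.

```bash
python3 -m creep '[[0.03,0,0,0.01,0,0,0],[0.03,0,0,0.018,0,0,0],[0.03,0,0,0.022,0,0,0],[0.03,0,0,0.026,0,0,0],[0.03,0,0,0.026,0,0,0]]' 30; python3 d.py .486 .1196 .1 85
```

```text
clock: 5.3
position: [0.4854, 0.1191, 0.1001]
tool_rot: [-3.141, 0.0, 1.484]
force: [-0.2, 0.2, -0.2]
grip_width: 0.0345
finger_force: 30.1
shift [0.0006 0.0005 0.0001] rot [-0.  0.  0.] F [-0.2  0.2 -0.2] M [-0.06 -0.04  0.04] t 5.3 q7 -0.2
```

```bash
python3 -m creep '[[0.03,0,0,0.003,0,0,0],[0.03,0,0,0.006,0,0,0],[0.03,0,0,0.009,0,0,0],[0.03,0,0,0.009,0,0,0]]' 30; python3 d.py .486 .1196 .09 85
```

```text
clock: 5.8
position: [0.4855, 0.1191, 0.0911]
tool_rot: [3.142, 0.0, 1.484]
force: [2.1, -0.9, -3.0]
grip_width: 0.0339
finger_force: 30.0
shift [0.0005 0.0004 0.0011] rot [0. 0. 0.] F [ 2.1 -0.9 -3. ] M [-0.17 -0.43 -0.01] t 5.8 q7 -0.2
```

```bash
python3 -m creep '[[0.03,0,0.0007,0.001,0,0,0],[0.03,0,0.0007,0.004,0,0,0],[0.03,0,0.0007,0.007,0,0,0],[0.03,0,0.0007,0.007,0,0,0]]' 30; python3 d.py .486 .1196 .09 85
```

```text
clock: 6.3
position: [0.486, 0.1191, 0.084]
tool_rot: [-3.141, 0.0, 1.484]
force: [-1.3, -0.8, -0.9]
grip_width: 0.0345
finger_force: 30.1
shift [ 0.0005 -0.     -0.006 ] rot [-0.  0.  0.] F [-1.3 -0.8 -0.9] M [-0.15  0.13 -0.  ] t 6.3 q7 -0.19
```

The foot is 20 mm deep in the bush, so I'm releasing it.

```bash
python3 -m creep '[[0.045,0,0,0,0,0,0],[0.06,0,0,0,0,0,0],[0.07,0,0,0,0,0,0],[0.07,0,0,0,0,0,0]]' 20; python3 -m creep '[[0.07,0,0,-0.03,0,0,0],[0.07,0,0,-0.07,0,0,0],[0.07,0,0,-0.1,0,0,0],[0.08,-0.03,0,-0.1,0,0,0],[0.08,-0.058,0,-0.1,0,0,0]]' 20;  python3 d.py .4805 .0618 .17 104
python3 - <<'E'
from h import *
from workcell import grab_frame
p,_=grab_frame("side"); a=cv2.resize(p[140:240,190:300],None,fx=5,fy=5,interpolation=cv2.INTER_CUBIC); cv2.imwrite("pics/s4.png",a)
f=lambda p:(lambda q:((q[0]-190)*5,(q[1]-140)*5))(proj("side",p))
print("head top/bottom expected",f([.486,.1196,.101]),f([.486,.1196,.090]))
E
```

```text
clock: 6.8
position: [0.4862, 0.1192, 0.0843]
tool_rot: [3.142, -0.0, 1.484]
force: [-0.3, 0.5, 0.8]
grip_width: 0.0703
finger_force: 0.0
clock: 7.42
position: [0.4811, 0.0608, 0.1847]
tool_rot: [3.141, -0.0, 1.484]
force: [0.9, -0.2, -0.9]
grip_width: 0.0799
finger_force: 0.0
shift [ 0.0009 -0.0007  0.0147] rot [ 0.001 -0.    -0.331] F [ 0.9 -0.2 -0.9] M [-0.04  0.    0.02] t 7.425 q7 -0.15
head top/bottom expected (np.float64(258.7555608909962), np.float64(288.7379313259075)) (np.float64(259.98209684788264), np.float64(308.870696046946))
```

View pics/s4.png

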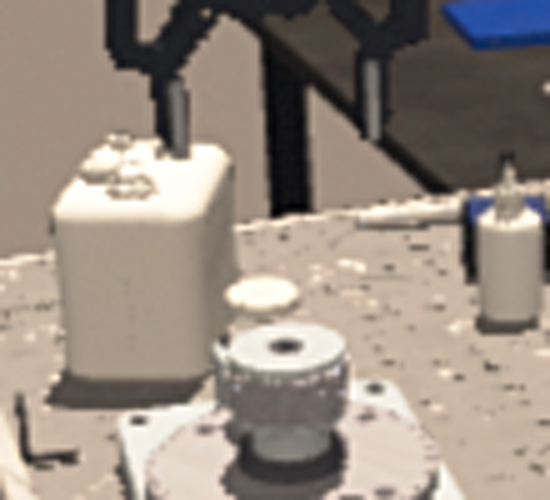

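The head at (262,295) matches the expected height for a pin standing on the ring. Now going to the knob.

```bash
python3 -m creep '[[0.085,0.001,-0.0007,0,0,0,-0.17],[0.085,0.001,-0.0007,0.01,0,0,-0.331],[0.085,0.001,-0.0007,0.015,0,0,-0.331],[0.085,0.001,-0.0007,0.015,0,0,-0.331]]' 20; python3 d.py .4805 .0618 .061 104
```

```text
clock: 7.98
position: [0.4804, 0.0623, 0.1691]
tool_rot: [-3.141, 0.0, 1.811]
force: [0.2, 0.3, -1.0]
grip_width: 0.0854
finger_force: 0.0
shift [-5.000e-04  1.000e-04  1.081e-01] rot [-0.001  0.    -0.004] F [ 0.2  0.3 -1. ] M [ 0.03 -0.   -0.02] t 7.975 q7 0.14
```

```bash
python3 -m creep '[[0.085,0,0,0.04,0,0,0],[0.085,0,0,0.07,0,0,0],[0.085,0,0,0.09,0,0,0],[0.085,0,0,0.103,0,0,0],[0.085,0,0,0.108,0,0,0]]' 20; python3 d.py .4805 .0618 .061 104
```

```text
clock: 8.6
position: [0.4805, 0.0624, 0.061]
tool_rot: [-3.141, 0.0, 1.814]
force: [0.2, -0.2, 0.3]
grip_width: 0.0853
finger_force: 0.0
shift [-0.0006 -0.0002 -0.    ] rot [-0.     0.    -0.002] F [ 0.2 -0.2  0.3] M [0.04 0.02 0.01] t 8.6 q7 0.21
```

```bash
python3 -m creep '[[0.07,0,0,0,0,0,0],[0.063,0,0,0,0,0,0],[0.055,0,0,0,0,0,0],[0.055,0,0,0,0,0,0]]' 20; python3 d.py .4805 .0618 .061 104
```

```text
clock: 9.1
position: [0.4814, 0.0626, 0.0621]
tool_rot: [3.139, -0.0, 1.815]
force: [1.2, 0.9, 5.8]
grip_width: 0.0591
finger_force: 20.5
shift [-0.0006 -0.0011  0.0011] rot [ 0.002 -0.    -0.001] F [1.2 0.9 5.8] M [ 0.07 -0.3   0.02] t 9.1 q7 0.21
```

```bash
python3 -m creep '[[0.055,0,0,0,0,0,0.03],[0.055,0,0,0,0,0,0.06],[0.055,0,0,0,0,0,0.09],[0.055,0,0,0,0,0,0.12],[0.055,0,0,0,0,0,0.15]]' 20; python3 d.py .4805 .0618 .061 104
python3 -m creep '[[0.055,0,0,0,0,0,0.03],[0.055,0,0,0,0,0,0.06],[0.055,0,0,0,0,0,0.09],[0.055,0,0,0,0,0,0.12],[0.055,0,0,0,0,0,0.15]]' 20; python3 d.py .4805 .0618 .061 104
python3 - <<'E'
from h import *
from workcell import grab_frame
p,d=grab_frame("top"); cv2.imwrite("pics/t5.png",cv2.resize(p[205:280,215:325],None,fx=6,fy=6,interpolation=cv2.INTER_CUBIC))
E
```

```text
clock: 9.72
position: [0.4814, 0.0626, 0.0621]
tool_rot: [3.139, -0.0, 1.663]
force: [0.9, 0.4, 6.1]
grip_width: 0.0598
finger_force: 20.6
shift [-0.0007 -0.001   0.0011] rot [ 0.002 -0.    -0.152] F [0.9 0.4 6.1] M [ 0.07 -0.31  0.11] t 9.725 q7 0.1
clock: 10.35
position: [0.4815, 0.0627, 0.0621]
tool_rot: [3.139, -0.001, 1.513]
force: [1.5, 0.4, 7.0]
grip_width: 0.0594
finger_force: 20.6
shift [-0.0009 -0.0009  0.0011] rot [ 0.002 -0.    -0.302] F [1.5 0.4 7. ] M [ 0.03 -0.4   0.04] t 10.35 q7 0.0
```

View pics/t5.png

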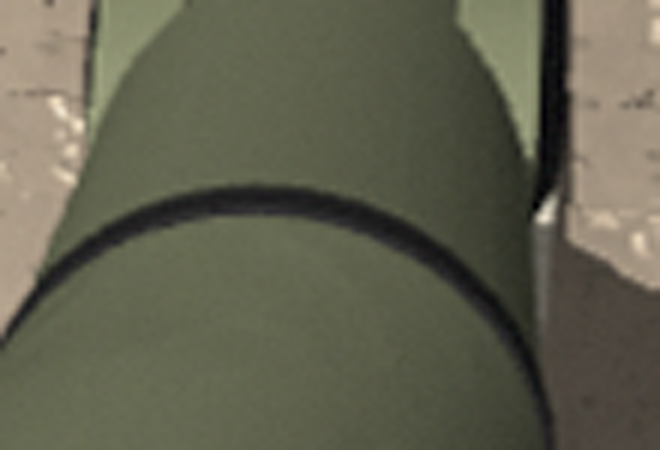

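The top view is blocked by the arm (it fills the crop). I'll track the head numerically in the side view instead.

```bash
cat > w.py <<'E'
from h import *
from workcell import grab_frame
p,D=grab_frame("side"); P=pts("side",D)
d=np.linalg.norm(P[...,:2]-[.4860,.1196],axis=-1)
m=(d<.017)&(P[...,2]>.045)&(P[...,2]<.125); z=P[...,2][m]; v,u=np.nonzero(m)
print("n",m.sum(), "z hi/med",np.round(np.percentile(z,[95,50]),4) if len(z) else "", "rows",(v.min(),v.max(),u.min(),u.max()) if len(v) else "")
E
python3 w.py; python3 -m creep '[[0.055,0,0,0,0,0,0.03],[0.055,0,0,0,0,0,0.06],[0.055,0,0,0,0,0,0.09],[0.055,0,0,0,0,0,0.12],[0.055,0,0,0,0,0,0.15]]' 20; python3 d.py .4805 .0618 .061 104; python3 w.py
```

```text
n 57 z hi/med [0.1021 0.101 ] rows (np.int64(196), np.int64(205), np.int64(238), np.int64(248))
clock: 11.08
position: [0.4815, 0.0626, 0.0621]
tool_rot: [3.14, -0.001, 1.363]
force: [0.6, 0.6, 6.1]
grip_width: 0.0595
finger_force: 20.6
shift [-0.001  -0.0008  0.0011] rot [ 0.002 -0.001 -0.452] F [0.6 0.6 6.1] M [-0.03 -0.46  0.08] t 11.075 q7 -0.1
n 63 z hi/med [0.1023 0.1009] rows (np.int64(196), np.int64(205), np.int64(236), np.int64(248))
```

```bash
python3 -m creep '[[0.055,0,0,0,0,0,0.025],[0.055,0,0,0,0,0,0.05],[0.055,0,0,0,0,0,0.075],[0.055,0,0,0,0,0,0.1],[0.055,0,0,0,0,0,0.12]]' 20; python3 d.py .4805 .0618 .061 104; python3 w.py
```

```text
clock: 11.75
position: [0.4815, 0.0626, 0.0621]
tool_rot: [3.14, -0.001, 1.244]
force: [2.7, 1.0, 6.3]
grip_width: 0.0597
finger_force: 20.6
shift [-0.0011 -0.0007  0.0011] rot [ 0.002 -0.001 -0.572] F [2.7 1.  6.3] M [-0.05 -0.49  0.07] t 11.75 q7 -0.18
n 75 z hi/med [0.1022 0.1007] rows (np.int64(196), np.int64(205), np.int64(236), np.int64(248))
```

```bash
python3 -m creep '[[0.055,0,0,0,0,0,0.01],[0.055,0,0,0,0,0,0.02],[0.055,0,0,0,0,0,0.03],[0.055,0,0,0,0,0,0.04],[0.055,0,0,0,0,0,0.05]]' 20; python3 d.py .4805 .0618 .061 104; python3 w.py
```

```text
clock: 12.42
position: [0.4815, 0.0626, 0.0621]
tool_rot: [3.14, -0.001, 1.194]
force: [3.2, 0.5, 5.8]
grip_width: 0.0598
finger_force: 20.6
shift [-0.0011 -0.0007  0.0011] rot [ 0.002 -0.001 -0.621] F [3.2 0.5 5.8] M [-0.04 -0.51  0.06] t 12.425 q7 -0.22
n 66 z hi/med [0.1018 0.1007] rows (np.int64(196), np.int64(205), np.int64(236), np.int64(248))
```

```bash
python3 -m creep '[[0.055,0,0,0,0,0,0.008],[0.055,0,0,0,0,0,0.016],[0.055,0,0,0,0,0,0.016]]' 20; python3 d.py .4805 .0618 .061 104; python3 w.py
```

```text
clock: 12.85
position: [0.4815, 0.0626, 0.0621]
tool_rot: [3.14, -0.001, 1.178]
force: [2.4, 0.7, 6.0]
grip_width: 0.0594
finger_force: 20.6
shift [-0.0012 -0.0007  0.0011] rot [ 0.002 -0.001 -0.637] F [2.4 0.7 6. ] M [-0.01 -0.5  -0.05] t 12.85 q7 -0.23
n 19 z hi/med [0.0802 0.0789] rows (np.int64(204), np.int64(207), np.int64(236), np.int64(248))
```

The pin has dropped: its head top is now at 0.080, which puts it on the ball catch. I'll nudge the ring 0.01 rad towards the middle of its play, then release.

```bash
python3 -m creep '[[0.055,0,0,0,0,0,0.005],[0.055,0,0,0,0,0,0.01],[0.07,0,0,0,0,0,0.01],[0.085,0,0,0,0,0,0.01],[0.085,0,0,0,0,0,0.01]]' 20; python3 -m creep '[[0.085,0,0,-0.02,0,0,0.01],[0.085,0,0,-0.06,0,0,0],[0.085,0,0,-0.09,0,0,0],[0.04,0,0,-0.09,0,0,0],[0.0,0,0,-0.09,0,0,0]]' 20; python3 d.py .486 .1196 .11 85; python3 w.py
```

```text
clock: 13.52
position: [0.4804, 0.0624, 0.0613]
tool_rot: [-3.141, 0.0, 1.169]
force: [-0.1, -0.2, -1.0]
grip_width: 0.0848
finger_force: 0.0
clock: 14.15
position: [0.4802, 0.0626, 0.1509]
tool_rot: [-3.141, 0.0, 1.169]
force: [-0.3, -0.3, -1.1]
grip_width: 0.0511
finger_force: 0.0
shift [ 0.0547 -0.017   0.0409] rot [-0.     0.    -0.314] F [-0.3 -0.3 -1.1] M [ 0.03  0.03 -0.02] t 14.15 q7 -0.33
n 18 z hi/med [0.0797 0.0788] rows (np.int64(204), np.int64(207), np.int64(236), np.int64(247))
```

```bash
python3 -m creep '[[0.0,0.027,-0.008,0,0,0,-0.16],[0.0,0.0547,-0.017,0,0,0,-0.314],[0.0,0.0547,-0.017,0.02,0,0,-0.314],[0.0,0.0547,-0.017,0.04,0,0,-0.314],[0.0,0.0547,-0.017,0.04,0,0,-0.314]]' 20;  python3 d.py .486 .1196 .083 85; python3 w.py
```

```text
clock: 14.82
position: [0.4852, 0.1189, 0.1097]
tool_rot: [-3.138, 0.002, 1.483]
force: [-0.4, 0.2, -0.8]
grip_width: -0.0001
finger_force: 0.0
shift [0.0008 0.0009 0.0267] rot [-0.003  0.002 -0.001] F [-0.4  0.2 -0.8] M [ 0.01 -0.02  0.05] t 14.825 q7 -0.15
n 62 z hi/med [0.1237 0.1174] rows (np.int64(190), np.int64(207), np.int64(236), np.int64(247))
```

```bash
python3 -m creep '[[0.0,0.0008,0.0009,0.012,0,0,0],[0.0,0.0008,0.0009,0.022,0,0,0],[0.0,0.0008,0.0009,0.027,0,0,0],[0.0,0.0008,0.0009,0.029,0,0,0],[0.0,0.0008,0.0009,0.030,0,0,0]]' 20;  python3 d.py .486 .1196 .069 85
```

```text
clock: 15.5
position: [0.4873, 0.1201, 0.0813]
tool_rot: [3.141, -0.0, 1.483]
force: [0.7, -0.3, -0.3]
grip_width: 0.0003
finger_force: 0.0
shift [-0.0006 -0.0013  0.0123] rot [ 0.    -0.    -0.001] F [ 0.7 -0.3 -0.3] M [-0.01 -0.04  0.01] t 15.5 q7 -0.13
```

```bash
python3 -m creep '[[0.0,-0.0006,-0.0012,0,0,0,0],[0.0,-0.0006,-0.0012,0.001,0,0,0],[0.0,-0.0006,-0.0012,0.002,0,0,0],[0.0,-0.0006,-0.0012,0.003,0,0,0],[0.0,-0.0006,-0.0012,0.004,0,0,0]]' 20;  python3 d.py .486 .1196 .069 85
```

```text
clock: 16.12
position: [0.486, 0.1196, 0.0773]
tool_rot: [3.142, 0.0, 1.483]
force: [0.2, 0.2, 4.7]
grip_width: 0.0002
finger_force: 2.1
shift [-0.0001 -0.      0.0083] rot [ 0.     0.    -0.001] F [0.2 0.2 4.7] M [-0.03  0.08 -0.  ] t 16.125 q7 -0.12
```

```bash
python3 -m creep '[[0.0,0,0,0.001,0,0,0],[0.0,0,0,0.002,0,0,0],[0.0,0,0,0.003,0,0,0],[0.0,0,0,0.004,0,0,0]]' 20;  python3 d.py .486 .1196 .069 85
```

```text
clock: 16.62
position: [0.486, 0.1196, 0.0733]
tool_rot: [3.142, 0.0, 1.483]
force: [0.3, -0.6, 4.7]
grip_width: 0.0003
finger_force: 2.0
shift [-0.     -0.      0.0043] rot [ 0.     0.    -0.001] F [ 0.3 -0.6  4.7] M [-0.02  0.09  0.02] t 16.625 q7 -0.12
```

```bash
python3 -m creep '[[0.0,0,0,0.001,0,0,0],[0.0,0,0,0.002,0,0,0],[0.0,0,0,0.003,0,0,0],[0.0,0,0,0.004,0,0,0]]' 20;  python3 d.py .486 .1196 .069 85
```

```text
clock: 17.12
position: [0.486, 0.1196, 0.0692]
tool_rot: [-3.142, 0.0, 1.483]
force: [0.1, -1.2, 8.9]
grip_width: 0.0
finger_force: 4.4
shift [0.     0.     0.0002] rot [-0.     0.    -0.001] F [ 0.1 -1.2  8.9] M [-0.34  0.07  0.04] t 17.125 q7 -0.12
```

```bash
python3 -m creep '[[0.0,0,0,0.0005,0,0,0],[0.0,0,0,0.001,0,0,0],[0.0,0,0,0.001,0,0,0]]' 20;  python3 d.py .486 .1196 .069 85
```

```text
clock: 17.5
position: [0.4861, 0.1196, 0.069]
tool_rot: [3.141, -0.001, 1.482]
force: [-4.3, -1.3, 25.6]
grip_width: 0.0
finger_force: 12.7
shift [ 0.     -0.0001 -0.    ] rot [ 0.    -0.001 -0.001] F [-4.3 -1.3 25.6] M [-0.45  1.23  0.02] t 17.5 q7 -0.11
```

It bottoms hard at 0.069, exactly the home height. Lifting clear, then checking.

```bash
python3 -m creep '[[0.0,0,0,-0.01,0,0,0],[0.0,0,0,-0.05,0,0,0],[0.0,0,0,-0.1,0,0,0],[0.0,0,0,-0.15,0,0,0],[0.0,0.05,0,-0.15,0,0,0]]' 20; python3 -m creep '[[0.0,0.06,0,0,0,0,0],[0.0,0.12,0,0,0,0,0],[0.0,0.18,0,0,0,0,0],[0.0,0.22,0,0,0,0,0],[0.0,0.22,0,0,0,0,0]]' 20
python3 w.py; python3 - <<'E'
from h import *
from workcell import grab_frame
p,D=grab_frame("top"); P=pts("top",D)
d=np.linalg.norm(P[...,:2]-[.486,.1196],axis=-1); print("top head z",np.percentile(P[...,2][d<.012],[5,50,95]))
s,_=grab_frame("side")
a=cv2.resize(p[130:300,125:425],(700,397)); b=cv2.resize(s[150:280,150:330],(260,188)); a[:188,440:]=b; cv2.imwrite("pics/f.png",a)
E
```

```text
clock: 18.12
position: [0.4922, 0.1678, 0.2222]
tool_rot: [3.137, -0.003, 1.477]
force: [0.6, 0.5, -0.5]
grip_width: -0.0
finger_force: 0.0
clock: 18.75
position: [0.5085, 0.3918, 0.2174]
tool_rot: [-3.141, 0.0, 1.487]
force: [0.1, -1.5, 0.1]
grip_width: -0.0002
finger_force: 0.0
n 0 z hi/med  rows 
top head z [0.06504923 0.06885309 0.07150034]
```

View pics/f.png

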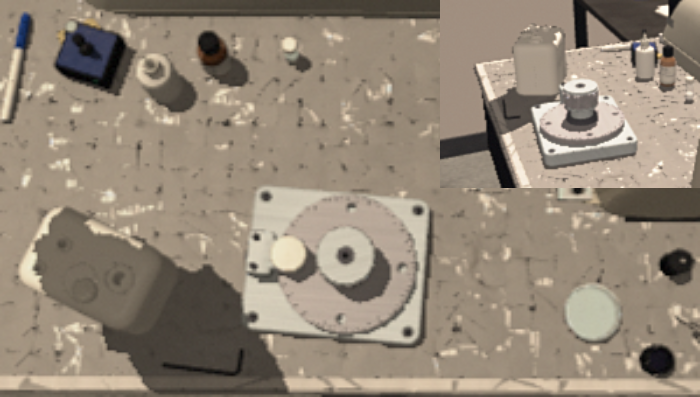

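The final view shows the white head at (288,254) flat on the bracket nose, with its top at 0.069 m. The bottles and other things are where they were, and the robot is clear.

```bash
python3 -c "from workcell import job; print(job.job_done())"
```

```text
the job is handed in; nothing more can be done
None
```

The turntable is locked: the pin dropped into a ring hole, was pressed home past the ball catch, and its head sits flat on the guide bracket (top at 69 mm); the job was handed in at about 19 s of the 72 s allowed.

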